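# Dispense a jar from a tipping spice carousel and lay it in the rack

## Task

Turn the spice carousel by its knob, while it still leans back, until the compartment with the green-capped jar squarely faces the gap in the fence, then tip the carousel fully over its chute so that the jar rolls out onto the wires by itself. Rock the carousel all the way back to its rest, and lay the jar in the empty middle place of the dark wire rack, side by side with the two jars lying there. The other jars stay in the carousel and in the rack.

Things in the scene. Friction and masses are not known exactly. Their poses are not given: they have to be found in the camera images.
- stand: Fixed wooden stand of the carousel; origin on the worktop under the pan's centre. Base 318 x 170 mm; two posts (16 x 50 mm, 171 mm high) centred at x = +-149 mm carry the pan. x: along the level tipping hinge, y: to the chute, z up. A wire chute reaches from y = 106 to 270 mm. At rest the raised pan side reaches y = 118 mm and up to 225 mm high.
- pan_centre (a point): Centre of the tipping round wooden pan (256 mm wide), on its hinge line, 150 mm above the worktop; turns with the pan. x: hinge line; y: to the gap in the fence; z: turning axis of the carousel, square to the pan. Jars lie on its floor (z = 0); fence 31 mm high, gap 136 mm wide at +y with a 2 mm sill. At rest it leans back 25 degrees: gap side high, z axis leaning away from the gap.
- pan (a joint): Tipping of the pan about its hinge line, rad: 0 = at rest, leaning back 25 degrees; 0.436 = level; 1.06 = stop, gap side 36 degrees down to the chute. Growing values lower the gap side (turn about -x of pan_centre). Friction (0.35 N m, 4 to 8 N at the knob) holds it where it is left. Tip it by holding the knob and swinging it, tool and all, in an arc round the hinge line.
- turntable (a joint): Turn of the carousel on the pan, rad, anticlockwise positive seen from its top, limits +-2.2. Four compartments a quarter turn apart, between a turret 112 mm square, 46 mm high, and the fence, parted by diagonal walls 40 mm high. At 0 (start) they face +x, -x, -y and +y (the gap) of pan_centre; the one at the gap is empty. Friction 0.08 N m; stays where left.
- knob_grip (a point): Grip point in the black bar knob on the turret, on the turning axis, 80 mm above the pan's floor. Bar 64 mm long (x), 16 mm thick (y: fingers close along it), 38 mm high, 22 mm of it below this point and 16 above; beneath it a collar 48 mm wide. z: turning axis, 25 degrees from vertical at rest, so the tool must lean as much to hold and turn it. A quarter turn fits in one grasp.
- green_jar_mid (a point): Middle of the green-capped jar in the carousel, the one to dispense: round, 40 mm across, 108 mm long, 0.11 kg, lying across the radius about 81 mm from the turning axis. z: along it to the cap. It starts in the compartment at +x or -x of pan_centre; turntable +1.57 (from +x) or -1.57 (from -x) brings it to the gap. Bring its middle within 15 mm of x = 0 of pan_centre before tipping.
- green_jar: The same jar; origin at the centre of its bottom end, z axis to the cap.
- white_jar_mid (a point): Middle of the white-capped jar (41 x 41 x 107 mm), in the compartment across from the green one at +x or -x; it stays in the carousel.
- gold_jar_mid (a point): Middle of the gold-capped jar (44 mm across, 104 mm long) in the compartment across from the gap; it stays in the carousel.
- chute_seat (a point): Where the jar's middle comes to lie in the stand's steel wire chute, at y = 217 mm of stand, 58 mm above the worktop; fixed. x: along the lying jar, y: away from the carousel, z up. Two wires at x = +-38 mm carry it (tops 38 mm high here, up to 95 mm at y = +50 mm); between them is free room for fingers on both sides of the jar. Guide wires at x = +-70 mm, up to 88 mm high.
- rack_place (a point): Where the jar's middle belongs: empty middle nest of the dark wire rack, 58 mm above the worktop; fixed. x: along a lying jar, y: along the row, z up. Two wires at x = +-36 mm, dipped into three nests 78 mm apart (tops of dips 38 mm, of humps 56 mm above the worktop). The jar lies across both wires, cap either way.
- rack_jar_a: Another green-capped jar (40 mm across, 108 mm long), lying in the rack's nest at y = -78 mm of rack_place; origin at the centre of its bottom end, z axis to the cap.
- rack_jar_b: Another green-capped jar, 40 x 108 mm, in the rack's nest at y = +78 mm of rack_place; origin at the centre of its bottom end, z axis to the cap.

How it is judged:
By the outcome, as a careful person would: the job done as asked, in the order asked, and still so for the second after the job is handed in, with the robot touching nothing.
It also fails if it takes over 54 s, if anything falls off the work surface, if the arm or the gripper's body presses on something with over 40 N, if the wrist force passes 120 N, or if a joint passes its speed limit or range.

## Robot

A 7-joint arm with a two-finger parallel gripper is mounted at the origin on a cart in front of the work surface, level with it; the furniture and walls round the work are solid. World frame = base frame: x ahead of the robot, y to its left, z up, the work surface at z = 0. Lengths are in mm, angles in rad, forces in N, time in s.
With the tool pointing down it reaches from about 400 to 875 mm from the base axis. Payload 4.4 kg.
Tool frame: the origin (TCP) lies midway between the tips of the shut fingers; the grasp point (between the pads) lies 19 mm behind it (ctrl.grip_point_offset is the distance from the TCP to the grasp point, in mm); z points along the fingers, y is the line along which they close (so a half turn about z gives the same grasp; the last joint's range is limited). The gripper opens to 85 mm and grips with 20 to 120 N. Pads are 22 mm wide; open, the fingers measure 114 mm over their backs; the gripper's body (76 mm by 85 mm) begins 54 mm behind the grasp point. The pads swing forward as they close: fully open they stand 13 mm farther back than shut.
Start: joints at [-1.199, 0.628, 0.038, 1.517, -0.027, 0.996, -0.02], TCP at [275.545, 588.721, 231.313] pointing down, gripper open.
Joint ranges: [-3.06, 3.06], [-0.37, 2.12], [-1.25, 1.32], [0.18, 2.47], [-1.1, 4.24], [0.23, 1.98], [-2.94, 2.94]. Speed limits (rad/s): [2.57, 2.57, 3.14, 3.14, 3.14, 3.14, 3.14].

## Interface

Orientations are given as [roll, pitch, yaw] about the fixed x, y, z axes, in that order (R = Rz(yaw) Ry(pitch) Rx(roll)).
In Python, from cell import ctrl gives the robot as it stands.
- The arm moves only by the tool pendant, called by a JSON object that holds its "fn" and its "kwargs", one argument or row to a line. Schema: {"type":"object","properties":{"steps":{"type":"array","items":{"type":"array","items":{"type":"array","items":{"type":"number"},"minItems":7,"maxItems":7},"minItems":1,"maxItems":12},"minItems":1,"maxItems":1},"only":{"type":"string"},"quiet":{"type":"boolean"},"lines":{"type":"string"}},"required":["steps"],"additionalProperties":false}. steps is a list that holds a single list of rows (three levels of brackets), with 1 to 12 rows, each of 7 numbers: dx, dy, dz in shares of the most that a row can go, 1 being 50 mm, then a rotation vector rx, ry, rz in units of 0.25 rad, then the finger opening in mm; each row shifts and turns the commanded pose from where the row before left it, along the tool's axes as they then stand; what a row does not reach is not made up. A row lasts 1/10 s, in which the tool goes at most 50 mm and 0.15 rad, less where a joint would pass 70% of its speed; a pose out of reach is approached as far as the arm can. The fingers move at their own pace and stop on an object; the grip force is fixed at half the most. Time passes only in rows, so rows that do not move let the fingers close. The tool returns the time, the measured TCP pose, the force, the opening and the grip force at its end. only (a regular expression) keeps the lines of the reply that match it, lines (a string "A,B") keeps lines A to B, and quiet returns only ok. Input that does not fit is refused with a message, and nothing moves.
- ctrl.read_state(): the state, without advancing time (a new reading comes with each control period).
- ctrl.get_image(name): name is "scene" or "top" or "wrist"; returns the picture (384x512x3 uint8, blue, green, red); there is no depth.
- ctrl.calibration(name): a dict with "fx", "fy", "cx", "cy" (pixels), "rvec" (rotation vector, rad) and "tvec" (3), from world to camera coordinates, as OpenCV has them; the wrist camera has in their place "hand_eye" (4x4, takes a point from camera to tool coordinates, whose origin is the TCP and whose axes are the flange's). Camera axes: x right, y down, z forward; pixel columns grow to the right and rows downward; lengths in mm; the calibration is good to about 2 mm. A picture is of the moment at which its call begins: read the wrist's pose just before it. calibration takes no time and is no camera call.
- ctrl.finish_job(): hands the job in; it is judged then, once.
The state is a dict: "clock": time; "qpos": joint angles; "qd": joint speeds; "tau": joint torques, N m; "eef_pos": TCP position; "tool_rot": TCP orientation; "force": force on the tool from outside, world axes, zero at the start; "torque": the same for the moment, N m; "width": finger opening in mm; "gripper_force": force on a finger pad.
Only numpy, scipy, OpenCV 4.12 (cv2) and the standard library are available. Lean on these libraries where they do the work, as an engineer would, in place of code of your own. Each camera call takes 0.05 s, during which the arm holds its last target. There are 200 camera calls.

## Working session

There is one attempt and no reset: what is moved stays moved. The work goes in short steps, Python scripts to look and compute and a tool call to move; the robot and the scene stay as the last step left them, time stands still between calls to the robot, and variables do not carry over. Pictures are saved under pics/ and viewed, at most 10 in all, crops included, and the job is handed in when it is done.

```bash
ls; mkdir -p pics; python3 - <<'E'
from cell import ctrl
import cv2,numpy as np
for n in ("scene","top"):
    im=ctrl.get_image(n); cv2.imwrite(f"pics/{n}0.png",cv2.resize(im,None,fx=1.5,fy=1.5,interpolation=cv2.INTER_CUBIC))
    c=ctrl.calibration(n);print(n,c)
    R=cv2.Rodrigues(np.array(c['rvec'],float))[0];print(-R.T@np.array(c['tvec']).ravel())
s=ctrl.read_state();print({k:np.round(v,3) for k,v in s.items()});print(ctrl.calibration("wrist"))
E
```

```text
cell.py
pics
scene {'fx': 357.6332961962791, 'fy': 357.6332961962791, 'cx': 253.91259651592944, 'cy': 186.8514492698683, 'rvec': array([ 1.94178032, -0.93534666,  0.50590413]), 'tvec': array([-384.06311841,  311.60836632,  908.06221751])}
[-228.10254317 -697.12060055  728.8163979 ]
top {'fx': 398.5261432650438, 'fy': 398.5261432650438, 'cx': 250.39364679231699, 'cy': 193.48267149591499, 'rvec': array([ 2.15624228, -2.10350756,  0.14833445]), 'tvec': array([ -52.39855417,  538.85118507, 1091.94252002])}
[ 361.41218851  -63.12973717 1162.25665902]
{'clock': np.float64(0.1), 'qpos': array([-1.199,  0.629,  0.038,  1.518, -0.027,  0.996, -0.02 ]), 'qd': array([-0.001,  0.   , -0.002, -0.002,  0.   ,  0.   , -0.001]), 'tau': array([ 3.0000e-03, -5.6454e+01,  1.2300e+00, -1.9398e+01,  1.1000e-02,
        5.0000e-03, -0.0000e+00]), 'eef_pos': array([275.343, 588.187, 230.503]), 'tool_rot': array([-3.14 ,  0.   ,  2.704]), 'force': array([ 0.475, -0.631,  0.006]), 'torque': array([ 0.034, -0.027, -0.044]), 'gripper_force': np.float64(0.0), 'width': np.float64(85.216)}
{'fx': 298.7723460042503, 'fy': 298.7723460042503, 'cx': 255.6319474422267, 'cy': 196.3466086078907, 'hand_eye': array([[ 3.33763319e-04, -9.46369586e-01, -3.23085896e-01,
         8.38223974e+01],
       [ 9.99999873e-01,  1.93478473e-04,  4.66319131e-04,
         5.88969641e-01],
       [-3.78800077e-04, -3.23086010e-01,  9.46369529e-01,
        -1.41914440e+02],
       [ 0.00000000e+00,  0.00000000e+00,  0.00000000e+00,
         1.00000000e+00]])}
```
View pics/scene0.png

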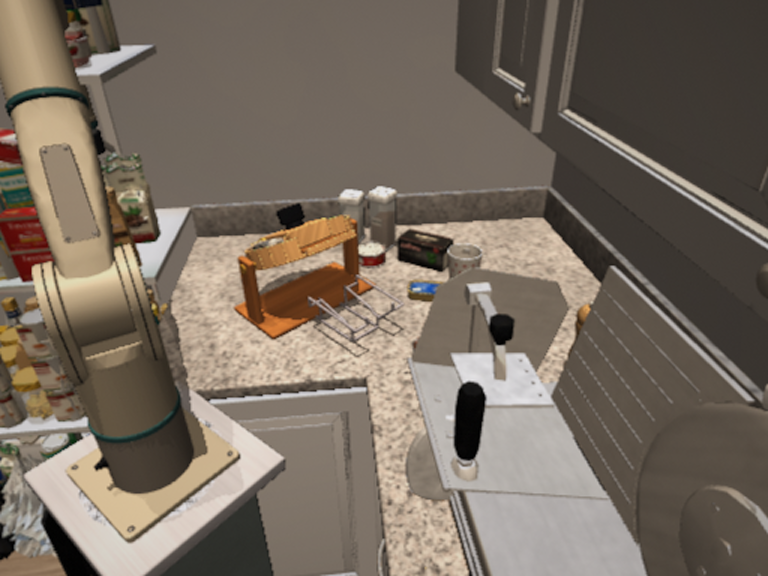

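View pics/top0.png

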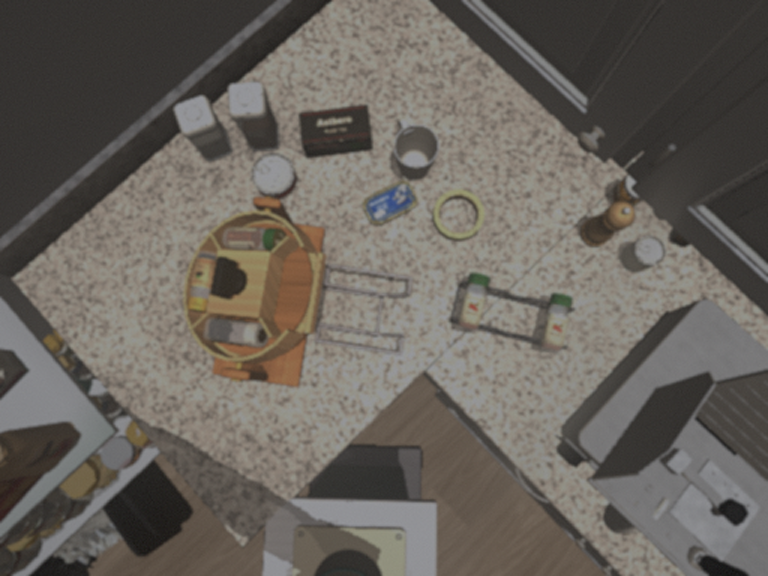

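```bash
cat > h.py <<'E'
from cell import ctrl
import cv2,numpy as np
from scipy.spatial.transform import Rotation as Ro
def cam(n,s=None):
    c=ctrl.calibration(n);K=np.array([[c['fx'],0,c['cx']],[0,c['fy'],c['cy']],[0,0,1]])
    if 'rvec' in c: return K,cv2.Rodrigues(np.array(c['rvec'],float))[0],np.array(c['tvec'],float).ravel()
    T=np.eye(4);T[:3,:3]=Ro.from_euler('xyz',s['tool_rot']).as_matrix();T[:3,3]=s['eef_pos']
    M=np.linalg.inv(T@c['hand_eye']);return K,M[:3,:3],M[:3,3]
def proj(C,P):
    K,R,t=C;q=K@(R@np.array(P,float)+t);return q[:2]/q[2]
def ray(C,uv):
    K,R,t=C;d=R.T@np.linalg.inv(K)@[uv[0],uv[1],1];return -R.T@t,d/np.linalg.norm(d)
def onz(C,uv,z):
    o,d=ray(C,uv);return o+d*(z-o[2])/d[2]
def tri(obs):  # [(C,uv),...] -> point, max ray gap
    A=np.zeros((3,3));b=np.zeros(3);L=[ray(*x) for x in obs]
    for o,d in L: Q=np.eye(3)-np.outer(d,d);A+=Q;b+=Q@o
    p=np.linalg.solve(A,b);return p,max(np.linalg.norm((np.eye(3)-np.outer(d,d))@(p-o)) for o,d in L)
def crop(im,x0,y0,x1,y1,f,name): cv2.imwrite('pics/'+name,cv2.resize(im[y0:y1,x0:x1],None,fx=f,fy=f,interpolation=cv2.INTER_CUBIC))
E
python3 - <<'E'
from h import *
T,S=cam('top'),cam('scene')
for p in ([0,0,0],[275,588,231],[275,0,0]): print(p,proj(T,p)*1.5,proj(S,p)*1.5)
t=ctrl.get_image('top');s=ctrl.get_image('scene')
a=cv2.resize(t[125:265,115:275],None,fx=3.7,fy=3.7,interpolation=2)
crop(t,115,125,275,265,4.2,'topc.png')      # pan+chute
a=cv2.resize(s[125:245,150:280],(650,600),interpolation=2);cv2.imwrite('pics/scc.png',a)
E
```

```text
[0, 0, 0] [346.90462823 585.22069522] [153.97845213 464.36399916]
[275, 588, 231] [-38.42193162 431.4949382 ] [102.37265292 204.02028717]
[275, 0, 0] [351.78223859 431.01783865] [277.1664044  378.22969803]
```

View pics/topc.png

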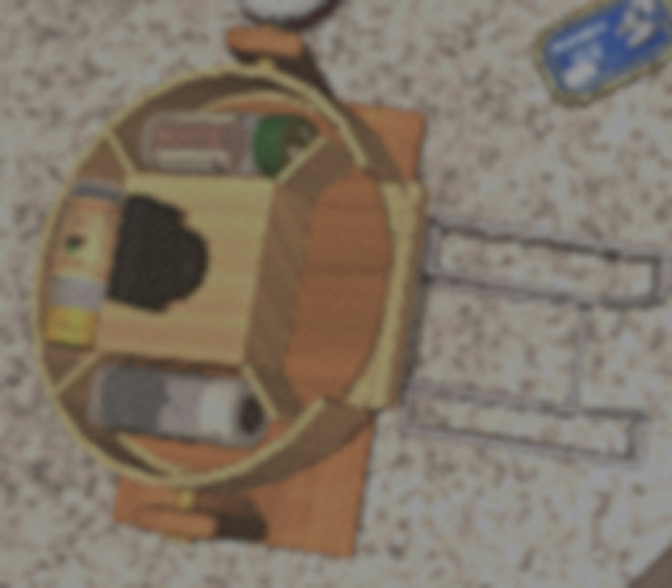

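View pics/scc.png

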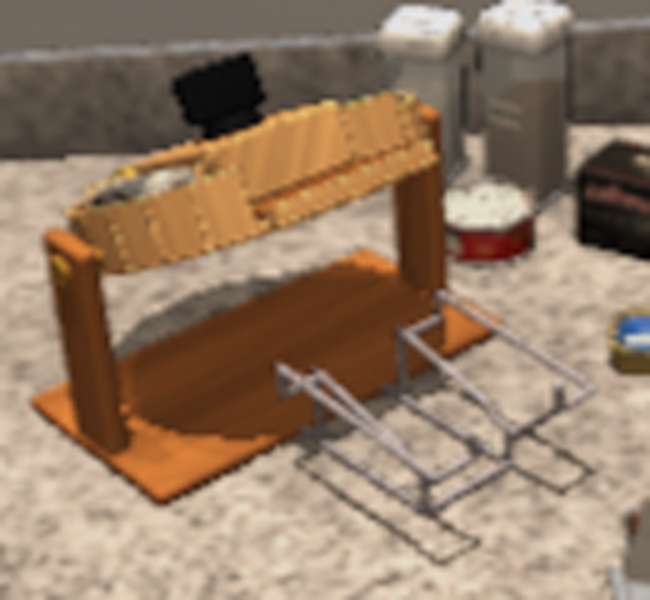

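```bash
cat > fit.py <<'E'
from h import *
from scipy.optimize import least_squares
T,S=cam('top'),cam('scene')
ft=lambda u,v:(u/4.2+115-.38,v/4.2+125-.38); fs=lambda u,v:(u/5+150-.4,v/5+125-.4)
def res(p,full=False):
    x,y,a,t=p;R=Ro.from_euler('z',a).as_matrix();W=lambda q:R@q+[x,y,0]
    M=[(T,ft(427,112),(-159,85,t)),(T,ft(352,556),(159,85,t)),(T,ft(115,522),(159,-85,t)),(S,fs(32,402),(159,-85,t)),(S,fs(163,503),(159,85,t)),(S,fs(503,325),(-159,85,t)),
     (T,ft(265,41),(-149,0,171)),(T,ft(175,522),(149,0,171)),(S,fs(74,242),(149,0,171))]
    return np.concatenate([proj(C,W(np.array(q,float)))-uv for C,uv,q in M])
r=least_squares(res,[500,250,-np.pi+1.5,12]);print(r.x,np.round(r.fun.reshape(-1,2),1))
x,y,a,t=r.x
Rs=Ro.from_euler('z',a).as_matrix()
th=np.radians(25)
W=lambda q:Rs@np.array(q,float)+[x,y,0]
# pan frame: leans back 25deg about +x
Rp=Rs@Ro.from_euler('x',25,degrees=True).as_matrix()
pc=W([0,0,150]);kg=pc+Rp@[0,0,80]
print('pc',pc,'knob',kg,'axis',Rp[:,2],'barx',Rp[:,0],'seat',W([0,217,58]))
ctr=lambda C,n:(proj(C,kg),'knob px')
print('knob top ctr crop top',(np.array(proj(T,kg+Rp[:,2]*16))-[115,125])*4.2,'scene',(proj(S,kg+Rp[:,2]*16)-[150,125])*5)
print('tri knob',tri([(T,ft(158,240)),(S,fs(218,92))]))
for q in ([-70,270,88],[70,270,88],[-38,106,80],[38,106,80]):
  print(q,(proj(T,W(q))-[115,125])*4.2,(proj(S,W(q))-[150,125])*5)
E
python3 fit.py
```

```text
[523.78987404 169.21938898  -3.26028387   5.88161775] [[ 0.4 -0.1]
 [ 0.8  0.6]
 [-0.7  0.1]
 [-0.5  0.2]
 [-0.1 -0. ]
 [ 0.7 -0. ]
 [-0.4 -0.7]
 [ 0.2 -0.3]
 [-0.6 -0.7]]
pc [523.78987404 169.21938898 150.        ] knob [527.79334482 202.79098219 222.50462296] axis [0.05004338 0.41964492 0.90630779] barx [-0.99296446  0.11841274  0.        ] seat [498.09431032 -46.2538994   58.        ]
knob top ctr crop top [122.42071828 242.97466253] scene [208.50544516  60.30449931]
tri knob (array([531.30825164, 199.74128565, 216.40198468]), np.float64(5.5480383207062465))
[-70, 270, 88] [672.74973722 246.66272494] [598.29987379 369.92951767]
[70, 270, 88] [643.23208903 459.991411  ] [439.45567419 459.36033533]
[-38, 106, 80] [418.28508695 261.63966438] [398.70561286 308.39621186]
[38, 106, 80] [399.81421855 375.55116769] [313.98384203 349.69150981]
```

```bash
cat >> h.py <<'E'
def pose():
    s=ctrl.read_state();return np.array(s['eef_pos']),Ro.from_euler('xyz',s['tool_rot']).as_matrix(),s
def goto(p,R):
    "translation in present tool axes, then rotation vector after it"
    e,Rt,s=pose();print('d',np.round(Rt.T@(np.array(p)-e),1),'rv',np.round(Ro.from_matrix(Rt.T@R).as_rotvec(),3),'| q',np.round(s['qpos'],2),'F',np.round(s['force'],1))
AS=-3.26028;SO=np.array([523.8,169.2,0.])
Rs=Ro.from_euler('z',AS).as_matrix();Rp=Rs@Ro.from_euler('x',25,degrees=True).as_matrix()
PC=SO+[0,0,150];FL=np.diag([1.,-1,-1])
Rg=Rp@FL   # tool at knob: x along bar
E
python3 - <<'E'
from h import *
goto(PC+Rp[:,2]*180,Rg)
t=ctrl.get_image('top');crop(t,290,170,400,250,7,'rack.png')
E
```

```text
d [-378.8 -202.2  -82.2] rv [ 0.431 -0.07  -0.314] | q [-1.2   0.63  0.04  1.52 -0.03  1.   -0.02] F [-0.6  0.2  0.1]
```

View pics/rack.png

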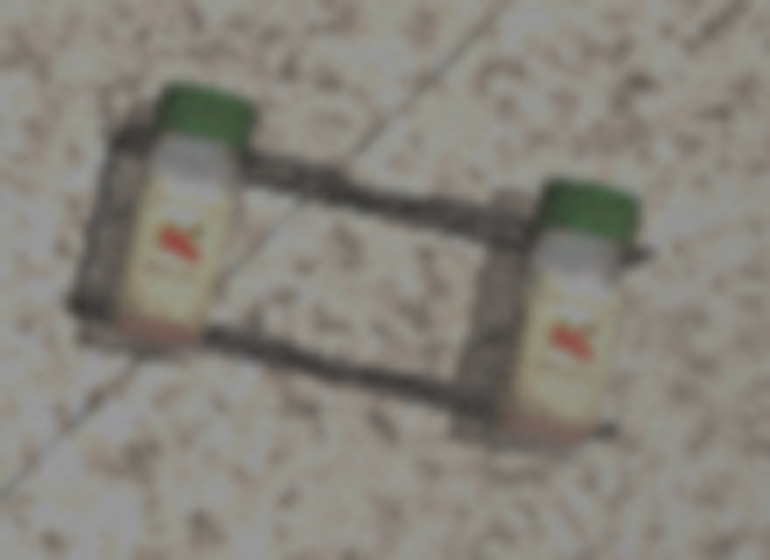

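Careful with the scale: shifts go in shares of 50 mm and turns go in units of 0.25 rad. That gives: -15 mm is -0.3, -7 mm is -0.14.

{"fn": "pendant", "kwargs": {
  "steps": [
    [[-0.4,-0.22,-0.3,0,0,0,85],[-0.64,-0.34,-0.14,0,0,0,85],[-0.64,-0.34,-0.12,0,0,0,85],[-0.64,-0.34,-0.12,0,0,0,85],[-0.64,-0.34,-0.12,0,0,0,85],[-0.64,-0.34,-0.12,0,0,0,85],[-0.66,-0.34,-0.12,0,0,0,85],[-0.66,-0.34,-0.12,0,0,0,85],[-0.66,-0.34,-0.12,0,0,0,85],[-0.66,-0.34,-0.12,0,0,0,85],[-0.66,-0.34,-0.12,0,0,0,85],[-0.66,-0.34,-0.12,0,0,0,85]]
  ]
}}

```text
clock: 1.45
eef_pos: [534.6, 247.8, 313.6]
tool_rot: [3.142, -0.0, 2.704]
force: [0.4, 0.8, 0.3]
width: 85.5
gripper_force: 0.0
```

```bash
python3 - <<'E'
from h import *
goto(PC+Rp[:,2]*180,Rg)
T=cam('top');f=lambda u,v:(u/7+290-.43,v/7+170-.43)
a=onz(T,f(186,217),60);b=onz(T,f(571,314),60);print(a,b,(a+b)/2,np.linalg.norm(a-b))
for c,d in (((210,93),(160,340)),((592,188),(549,436))):
  c=onz(T,f(*c),60);d=onz(T,f(*d),60);print(np.linalg.norm(c-d),np.arctan2(*(c-d)[1::-1]))
d=b-a;print('row dir',np.arctan2(d[1],d[0]))
E
```

```text
d [ 0.3 -3.6  0.4] rv [ 0.433 -0.07  -0.314] | q [-0.54  0.46  0.08  1.58 -0.04  1.1   0.69] F [0.4 0.8 0.3]
[ 521.46400616 -223.05782681   60.        ] [ 486.37165194 -374.59825327   60.        ] [ 503.91782905 -298.82804004   60.        ] 155.55055183601732
101.70915715308502 -0.19609098227977645
100.64988092079622 -0.18986045306012306
row dir -1.7983561844377245
```

Scaled: -1 mm is -0.02, -2 mm is -0.04, 0.073 rad is 0.292.

{"fn": "pendant", "kwargs": {
  "steps": [
    [[0,-0.04,0,0.288,-0.048,-0.208,85],[0,-0.02,0,0.288,-0.048,-0.208,85],[0,0,0,0.288,-0.048,-0.208,85],[0,0,0,0.288,-0.048,-0.208,85],[0,0,0,0.288,-0.048,-0.212,85],[0,0,0,0.292,-0.04,-0.212,85],[0,0,0,0,0,0,85],[0,0,0,0,0,0,85]]
  ]
}}

```text
clock: 2.25
eef_pos: [532.6, 246.5, 313.0]
tool_rot: [-2.705, 0.0, 3.022]
force: [-0.1, -0.0, -0.1]
width: 85.0
gripper_force: 0.0
```

```bash
python3 - <<'E'
from h import *
goto(PC+Rp[:,2]*180,Rg)
p,R,s=pose();w=ctrl.get_image('wrist');C=cam('wrist',s)
cv2.imwrite('pics/w1.png',cv2.resize(w,None,fx=1.5,fy=1.5,interpolation=2))
for z in (58,80,96):
  for x in (-32,0,32): print(z,x,proj(C,PC+Rp@[x,0,z])*1.5)
E
```

```text
d [-0.4 -1.6  0.6] rv [-0.    -0.    -0.001] | q [-0.72  0.63  0.11  1.37  0.26  1.45  0.75] F [-0.1 -0.  -0.1]
58 -32 [379.21561718 332.12159513]
58 0 [379.04960547 284.65822844]
58 32 [378.87075325 233.52371496]
80 -32 [378.91213438 346.97241991]
80 0 [378.72045479 296.26069319]
80 32 [378.5126976  241.29539387]
96 -32 [378.65993875 359.31352487]
96 0 [378.44546868 305.95387304]
96 32 [378.21183249 247.82573892]
```

View pics/w1.png

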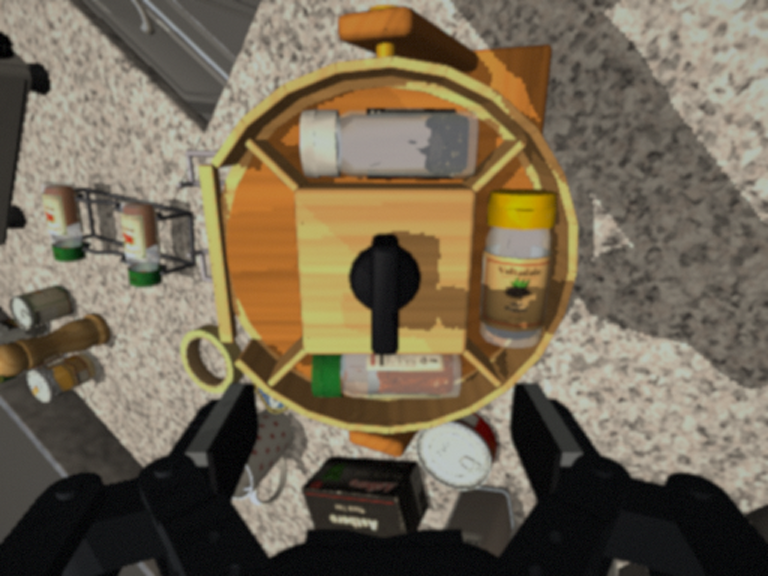

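Scaled: 14 mm is 0.28, 1 mm is 0.02.

{"fn": "pendant", "kwargs": {
  "steps": [
    [[0.01,0.02,0.34,0,0,0,85],[0.01,0.01,0.4,0,0,0,85],[0,0,0.4,0,0,0,85],[0,0,0.4,0,0,0,85],[0,0,0.4,0,0,0,85],[0,0,0.28,0,0,0,85],[0,0,0.14,0,0,0,85],[0,0,0,0,0,0,85]]
  ]
}}

```text
clock: 3.1
eef_pos: [526.0, 196.8, 205.9]
tool_rot: [-2.704, 0.0, 3.02]
force: [0.1, 0.3, 0.2]
width: 84.9
gripper_force: 0.0
```

```bash
python3 - <<'E'
from h import *
import numpy as np
T=cam('top');f=lambda u,v:(u/7+290-.43,v/7+170-.43)
s=dict(eef_pos=[532.6,246.5,313.0],tool_rot=[-2.705,0,3.022]);C=cam('wrist',s);g=lambda u,v:(u/1.5-.17,v/1.5-.17)
print(tri([(T,f(186,217)),(C,g(140,242))]),tri([(T,f(571,314)),(C,g(62,221))]))
sh=Rp@[1,-3,0];goto(PC+sh+Rp[:,2]*62,Rg)
E
```

```text
(array([ 519.40814385, -223.69827136,   55.34392476]), np.float64(2.7036710851203125)) (array([ 484.27859339, -375.28265816,   57.01429452]), np.float64(2.4173639158696316))
d [-0.1  1.5  0.4] rv [-0.001 -0.001 -0.003] | q [-0.67  0.68  0.11  1.6   0.28  1.17  0.72] F [0.1 0.3 0.2]
```

{"fn": "pendant", "kwargs": {
  "steps": [
    [[0,0.03,0,0,0,0,60],[0,0,0,0,0,0,40],[0,0,0,0,0,0,25],[0,0,0,0,0,0,14],[0,0,0,0,0,0,10],[0,0,0,0,0,0,10],[0,0,0,0,0,0,10],[0,0,0,0,0,0,10]]
  ]
}}

```text
clock: 3.9
eef_pos: [526.0, 197.8, 206.6]
tool_rot: [-2.701, 0.0, 3.021]
force: [-1.5, -2.6, 6.1]
width: 15.1
gripper_force: 60.2
```

```bash
python3 -c "
from h import *
goto(PC+Rp[:,2]*62,Rg);print(ctrl.read_state()['torque'])"
```

```text
d [-1.2 -2.   1.4] rv [-0.004 -0.    -0.002] | q [-0.68  0.69  0.11  1.59  0.28  1.17  0.72] F [-1.5 -2.6  6.1]
[-0.5332174   0.36084442 -0.17337766]
```

{"fn": "pendant", "kwargs": {
  "steps": [
    [[0,0,0,0,0,0.24,10],[0,0,0,0,0,0.48,10],[0,0,0,0,0,0.48,10],[0,0,0,0,0,0.48,10],[0,0,0,0,0,0.48,10],[0,0,0,0,0,0,10]]
  ]
}}

```text
clock: 4.5
eef_pos: [526.0, 197.9, 206.6]
tool_rot: [-2.758, 0.223, 2.522]
force: [-1.4, -1.9, 5.6]
width: 15.1
gripper_force: 60.2
```

```bash
python3 -c "
from h import *
goto(PC+Rp[:,2]*62,Rg);print(ctrl.read_state()['torque'])"
```

```text
d [-2.1 -1.2  1.5] rv [-0.004  0.001 -0.545] | q [-0.77  0.7   0.27  1.6   0.19  1.15  0.27] F [-1.4 -1.9  5.6]
[-0.54196344  0.29401011 -0.27845674]
```

{"fn": "pendant", "kwargs": {
  "steps": [
    [[0,0,0,0,0,0.48,10],[0,0,0,0,0,0.48,10],[0,0,0,0,0,0.48,10],[0,0,0,0,0,0.48,10],[0,0,0,0,0,0.48,10],[0,0,0,0,0,0.48,10],[0,0,0,0,0,0.48,10],[0,0,0,0,0,0.48,10],[0,0,0,0,0,0.28,10],[0,0,0,0,0,0,10],[0,0,0,0,0,0,10]]
  ]
}}

```text
clock: 5.6
eef_pos: [526.1, 197.9, 206.6]
tool_rot: [3.142, 0.44, 1.451]
force: [-1.2, -2.1, 7.4]
width: 15.4
gripper_force: 60.3
```

```bash
python3 - <<'E'
from h import *
goto(PC+Rp[:,2]*62,Rg);print(ctrl.read_state()['torque'])
t=ctrl.get_image('top');s=ctrl.get_image('scene');p,R,st=pose();w=ctrl.get_image('wrist')
a=cv2.resize(t[125:265,115:255],(400,400),interpolation=2);b=cv2.resize(s[110:230,140:260],(400,400),interpolation=2)
cv2.imwrite('pics/turn.png',np.hstack([a,b]))
T=cam('top');q=PC+Rp@[1,-3,0]-[0,0,0]
pp=lambda v:(proj(T,q+Rp@np.array(v,float))-[115,125])*400/140
print('predicted jar ctr',pp([0,81,20]),pp([-54,81,20]),pp([54,81,20]))
E
```

```text
d [-2.2  1.2  1.5] rv [-0.003  0.002 -1.572] | q [-0.93  0.75  0.57  1.6  -0.01  1.12 -0.56] F [-1.2 -2.1  7.4]
[-0.4284355   0.52862367 -0.23370376]
predicted jar ctr [212.13152946 190.75249448] [222.61058619 129.78326107] [201.4727479 252.7674026]
```

View pics/turn.png

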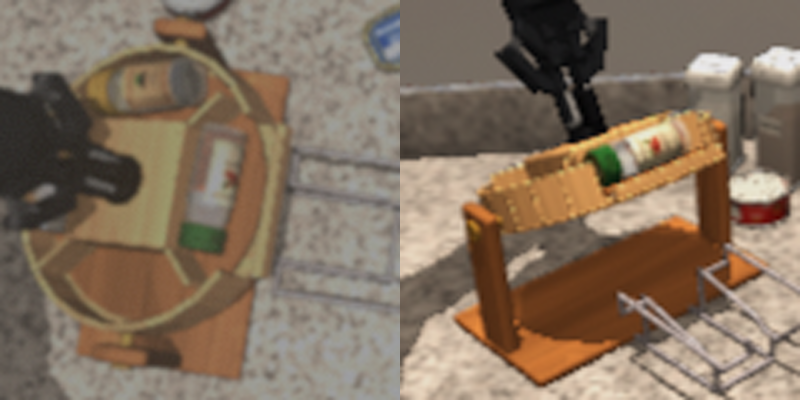

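Scaled: -6.29 mm is -0.1258, -3.15 mm is -0.063, 0.1 rad is 0.4.

{"fn": "pendant", "kwargs": {
  "steps": [
    [[-0.063,0,0.0016,0,0.2,0,10],[-0.1258,0,0.0062,0,0.4,0,10],[-0.1258,0,0.0062,0,0.4,0,10],[-0.1258,0,0.0062,0,0.4,0,10],[0,0,0,0,0,0,10]]
  ]
}}

```text
clock: 6.25
eef_pos: [523.5, 176.9, 212.3]
tool_rot: [3.141, 0.082, 1.447]
force: [-1.5, 0.3, 5.1]
width: 15.5
gripper_force: 63.0
```

```bash
python3 -c "
from h import *
goto(PC+Rp[:,2]*62,Rg);print(ctrl.read_state()['torque'])"
```

```text
d [19.   1.1  4.5] rv [ 0.277 -0.279 -1.558] | q [-0.7   0.56  0.43  1.79 -0.2   0.88 -0.32] F [-1.5  0.3  5.1]
[ 0.33169668  0.21279972 -0.0685616 ]
```

Scaled: -6.29 mm is -0.1258, -5.04 mm is -0.1008, 0.1 rad is 0.4.

{"fn": "pendant", "kwargs": {
  "steps": [
    [[-0.1258,0,0.0062,0,0.4,0,10],[-0.1258,0,0.0062,0,0.4,0,10],[-0.1258,0,0.0062,0,0.4,0,10],[-0.1258,0,0.0062,0,0.4,0,10],[-0.1258,0,0.0062,0,0.4,0,10],[-0.1258,0,0.0062,0,0.4,0,10],[-0.1008,0,0.004,0,0.32,0,10],[0,0,0,0,0,0,10]]
  ]
}}

```text
clock: 7.05
eef_pos: [518.6, 138.0, 201.7]
tool_rot: [-3.136, -0.6, 1.448]
force: [-6.5, -5.2, 18.1]
width: 15.3
gripper_force: 66.0
```

```bash
python3 -c "
from h import *
goto(PC+Rp[:,2]*62,Rg);p,R,s=pose();print(s['torque'],np.degrees(np.arccos(Rp[:,2]@-R[:,2])))"
```

```text
d [50.3  1.4 28.9] rv [ 0.804 -0.811 -1.418] | q [ 0.12  0.55 -0.09  2.02 -0.89  0.75  0.65] F [-6.5 -5.2 18.1]
[1.24495318 0.52131135 0.42118251] 59.373325773638946
```

{"fn": "pendant", "kwargs": {
  "steps": [
    [[-0.04,0,0.001,0,0.12,0,10],[-0.014,0,0,0,0.04,0,10],[0,0,0,0,0,0,10],[0,0,0,0,0,0,10],[0,0,0,0,0,0,10],[0,0,0,0,0,0,10],[0,0,0,0,0,0,10]]
  ]
}}

```text
clock: 7.75
eef_pos: [518.4, 136.3, 200.5]
tool_rot: [-3.14, -0.635, 1.454]
force: [-7.2, -9.1, 18.5]
width: 15.0
gripper_force: 66.3
```

```bash
python3 - <<'E'
from h import *
goto(PC+Rp[:,2]*62,Rg);p,R,s=pose();print(s['torque'],np.degrees(np.arccos(Rp[:,2]@-R[:,2])))
t=ctrl.get_image('top');s=ctrl.get_image('scene')
a=cv2.resize(t[130:250,150:270],(400,400),interpolation=2);b=cv2.resize(s[120:240,160:280],(400,400),interpolation=2)
cv2.imwrite('pics/tip.png',np.hstack([a,b]))
E
```

```text
d [51.3  1.6 30.7] rv [ 0.833 -0.835 -1.403] | q [ 0.16  0.57 -0.11  2.02 -0.92  0.76  0.7 ] F [-7.2 -9.1 18.5]
[0.70656349 0.7061651  0.53100416] 61.375323611123484
```

View pics/tip.png

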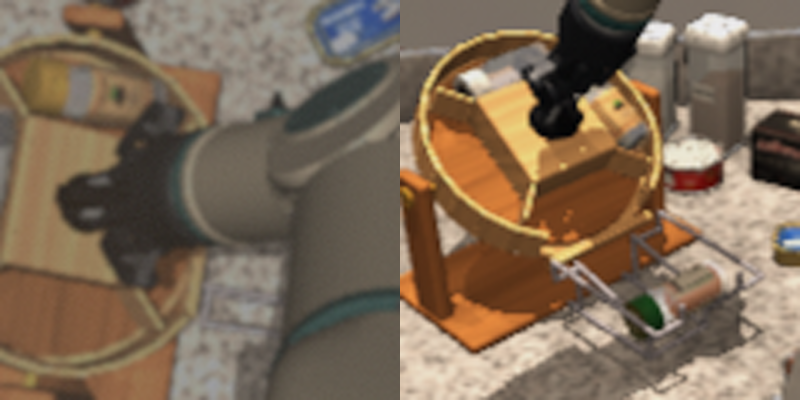

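Scaled: 6.29 mm is 0.1258, 3.15 mm is 0.063, -0.1 rad is -0.4.

{"fn": "pendant", "kwargs": {
  "steps": [
    [[0.063,0,0.0016,0,-0.2,0,10],[0.1258,0,0.0062,0,-0.4,0,10],[0.1258,0,0.0062,0,-0.4,0,10],[0.1258,0,0.0062,0,-0.4,0,10],[0.1258,0,0.0062,0,-0.4,0,10],[0.1258,0,0.0062,0,-0.4,0,10],[0.1258,0,0.0062,0,-0.4,0,10],[0.1258,0,0.0062,0,-0.4,0,10],[0.1258,0,0.0062,0,-0.4,0,10],[0.1258,0,0.0062,0,-0.4,0,10],[0.1258,0,0.0062,0,-0.4,0,10],[0,0,0,0,0,0,10]]
  ]
}}

```text
clock: 9.05
eef_pos: [526.1, 197.3, 205.9]
tool_rot: [-3.141, 0.433, 1.458]
force: [-0.3, -3.6, 5.5]
width: 15.6
gripper_force: 65.1
```

```bash
python3 -c "
from h import *
goto(PC+Rp[:,2]*62,Rg);p,R,s=pose();print(s['torque'],np.degrees(np.arccos(Rp[:,2]@-R[:,2])))"
```

```text
d [-1.9  1.   0.6] rv [ 5.000e-03 -1.000e-03 -1.566e+00] | q [-0.92  0.74  0.54  1.61  0.01  1.11 -0.58] F [-0.3 -3.6  5.5]
[-1.20580451  0.43328194 -0.04896558] 0.24610740508714773
```

Scaled: 1.5 mm is 0.03, -0.025 rad is -0.1.

{"fn": "pendant", "kwargs": {
  "steps": [
    [[0.03,0,0,0,-0.1,0,10],[0.03,0,0,0,-0.08,0,10],[0,0,0,0,0,0,10],[0,0,0,0,0,0,10]]
  ]
}}

```text
clock: 9.45
eef_pos: [526.0, 196.8, 206.1]
tool_rot: [-3.142, 0.472, 1.45]
force: [-2.2, -9.4, 6.5]
width: 15.5
gripper_force: 64.9
```

```bash
python3 -c "
from h import *
goto(PC+Rp[:,2]*62,Rg);p,R,s=pose();print(s['torque'],np.degrees(np.arccos(Rp[:,2]@-R[:,2])),R[:,2])"
```

```text
d [-1.3  1.1  0.6] rv [-0.029  0.028 -1.573] | q [-0.93  0.76  0.55  1.59  0.02  1.14 -0.6 ] F [-2.2 -9.4  6.5]
[-1.40404071  0.3799532  -0.06666087] 2.0720643573148703 [-0.0549247  -0.45177181 -0.89044119]
```

Scaled: -1 mm is -0.02, -30 mm is -0.6, 0.02 rad is 0.08.

{"fn": "pendant", "kwargs": {
  "steps": [
    [[-0.02,0,0,0,0.08,0,10],[0,0,0,0,0,0,40],[0,0,0,0,0,0,85],[0,0,0,0,0,0,85],[0,0,0,0,0,0,85],[0,0,-0.2,0,0,0,85],[0,0,-0.4,0,0,0,85],[0,0,-0.6,0,0,0,85],[0,0,-0.6,0,0,0,85],[0,0,-0.6,0,0,0,85],[0,0,0,0,0,0,85]]
  ]
}}

```text
clock: 10.55
eef_pos: [534.2, 254.2, 317.2]
tool_rot: [3.135, 0.436, 1.453]
force: [0.4, 0.2, -0.5]
width: 85.3
gripper_force: 0.0
```

```bash
python3 - <<'E'
from h import *
seat=SO+Rs@[0,217,58];
# tool down, y along stand y ; keep nearest yaw: tool x = -stand... options
for a in (0,np.pi):
  R=Rs@Ro.from_euler('z',a).as_matrix()@FL
  goto(seat+[0,0,130],R)
T,S=cam('top'),cam('scene')
t=ctrl.get_image('top');s=ctrl.get_image('scene')
A=cv2.resize(t[165:245,180:280],(500,400),interpolation=2);A2=cv2.resize(s[175:235,200:275],(500,400),interpolation=2)
B=cv2.resize(t[125:245,115:215],(300,360),interpolation=2);B2=cv2.resize(s[125:225,150:235],(300,353),interpolation=2)
o=np.zeros((600,800,3),np.uint8);
o[:300,:375]=cv2.resize(A,(375,300));o[300:,:375]=cv2.resize(A2,(375,300));o[:300,380:630]=cv2.resize(B,(250,300));o[300:600,380:635]=cv2.resize(B2,(255,300))
cv2.imwrite('pics/chute.png',o)
# A scale 3.75 (300/80), A2 scale 5
q=lambda C,v,x0,y0,k:np.round((proj(C,SO+Rs@np.array(v,float))-[x0,y0]+.5)*k-.5)
for v in ([0,217,58],[-54,217,58],[54,217,58]): print(v,q(T,v,180,165,3.75),q(S,v,200,175,5)+[0,300])
E
```

```text
d [-219.7   -2.1  245. ] rv [-0.337  0.347 -1.541] | q [-0.97  0.69  0.56  1.36  0.02  1.42 -0.59] F [ 0.4  0.2 -0.5]
d [-219.7   -2.1  245. ] rv [0.347 0.337 1.546] | q [-0.97  0.69  0.56  1.36  0.02  1.42 -0.59] F [ 0.4  0.2 -0.5]
[0, 217, 58] [273. 161.] [219. 471.]
[-54, 217, 58] [284.  90.] [277. 438.]
[54, 217, 58] [263. 233.] [157. 505.]
```

View pics/chute.png

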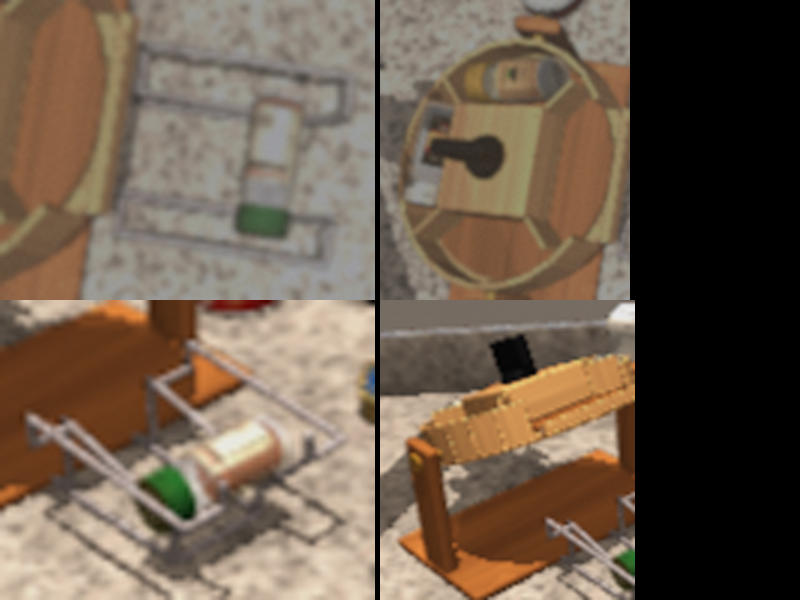

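Scaled: 13 mm is 0.26, -29 mm is -0.58.

{"fn": "pendant", "kwargs": {
  "steps": [
    [[-0.3,0,0.14,0,0,0,85],[-0.58,0,0.266,0,0,0,85],[-0.58,0,0.266,0,0,0,85],[-0.58,0,0.266,0,0,0,85],[-0.58,0,0.266,0,0,0,85],[-0.58,0,0.266,0,0,0,85],[-0.58,0,0.266,0,0,0,85],[-0.58,0,0.266,0,0,0,85],[-0.58,0,0.266,0,0,0,85],[-0.56,0,0.26,0,0,0,85]]
  ]
}}

```text
clock: 11.65
eef_pos: [495.2, -51.2, 316.1]
tool_rot: [-3.139, 0.443, 1.453]
force: [0.6, -0.1, -0.4]
width: 84.9
gripper_force: 0.0
```

{"fn": "pendant", "kwargs": {
  "steps": [
    [[0,0,0,0.1156,0.1124,0.5152,85],[0,0,0,0.1156,0.1124,0.5152,85],[0,0,0,0.1156,0.1124,0.5152,85],[0,0,0,0.1156,0.1124,0.5152,85],[0,0,0,0.1156,0.1124,0.5152,85],[0,0,0,0.1156,0.1124,0.5152,85],[0,0,0,0.1156,0.1124,0.5152,85],[0,0,0,0.1156,0.1124,0.5152,85],[0,0,0,0.1156,0.1124,0.5152,85],[0,0,0,0.1156,0.1124,0.5152,85],[0,0,0,0.1156,0.1124,0.5152,85],[0,0,0,0.1156,0.1124,0.5152,85]]
  ]
}}

```text
clock: 12.85
eef_pos: [495.6, -49.7, 315.9]
tool_rot: [3.136, 0.007, -0.128]
force: [-0.0, 0.6, 0.1]
width: 84.8
gripper_force: 0.0
```

```bash
python3 - <<'E'
from h import *
T,S=cam('top'),cam('scene')
f=lambda u,v:((u+.5)/3.75+180-.5,(v+.5)/3.75+165-.5);g=lambda u,v:((u+.5)/5+200-.5,(v-300+.5)/5+175-.5)
p,e=tri([(T,f(270,166)),(S,g(218,472))]);print(p,e,Rs.T@(p-SO));a=onz(T,f(263,235),58)-onz(T,f(277,97),58);print(np.linalg.norm(a),np.arctan2(a[1],a[0]))
seat=SO+Rs@[2,216,58]
goto(seat+[0,0,130],Rs@Ro.from_euler('z',np.pi).as_matrix()@FL)
pp,R,s=pose();ctrl.get_image('wrist')
w=ctrl.get_image('wrist');C=cam('wrist',s);np.save('w2.npy',w)
cv2.imwrite('pics/w2.png',cv2.resize(w,None,fx=1.5,fy=1.5,interpolation=2))
for v in ([0,217,58],[-54,217,58],[54,217,58]): print(proj(C,SO+Rs@np.array(v,float))*1.5)
for v in ([501,-299,58],[520,-223,58],[485,-375,58]): print('rack',proj(C,v)*1.5)
E
```

```text
[495.46497452 -45.35757695  57.7356653 ] 1.9625823967825382 [  2.73016166 216.40326641  57.7356653 ]
103.81573525735054 3.0667544342792814
d [  0.9  -5.4 127.9] rv [ 0.005  0.007 -0.01 ] | q [-0.6   0.45  0.95  1.82 -0.41  1.09 -1.2 ] F [-0.   0.6  0.1]
[378.77369295 233.84615481]
[377.98238449 171.91482738]
[379.4977005  290.51021227]
rack [663.74942868 194.08884084]
rack [576.78129835 183.43261557]
rack [749.72470426 201.16233922]
```

View pics/w2.png

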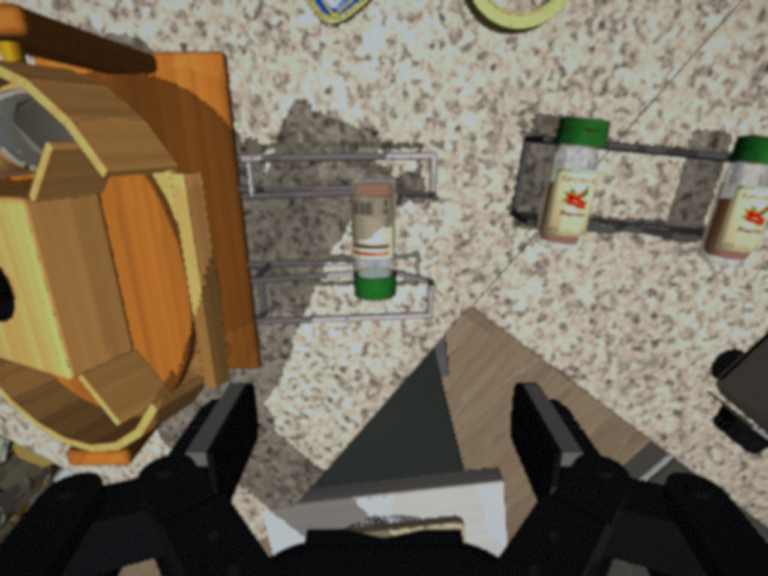

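```bash
python3 - <<'E'
from h import *
from scipy.optimize import least_squares
T=cam('top');p,R,s=pose();C=cam('wrist',s)
g=lambda u,v:np.array([u/1.5-.17,v/1.5-.17]);f7=lambda u,v:np.array([u/7+290-.43,v/7+170-.43]);fa=lambda u,v:np.array([(u+.5)/3.75+180-.5,(v+.5)/3.75+165-.5])
def pred(Cm,x,y,a,z=58):
    # silhouette end midpoints: extreme over the end discs, along image axis
    d=np.array([np.cos(a),np.sin(a),0]);n=np.array([-d[1],d[0],0]);out=[]
    m=np.array([x,y,z]);ax=proj(Cm,m+d)-proj(Cm,m-d);ax/=np.linalg.norm(ax)
    for sg in (1,-1):
        P=np.array([proj(Cm,m+sg*54*d+20*(n*np.cos(t)+np.array([0,0,1])*np.sin(t))) for t in np.linspace(0,6.28,25)])
        k=P@ax*sg; cen=(P@[-ax[1],ax[0]]); out.append(ax*sg*k.max()+np.array([-ax[1],ax[0]])*(cen.max()+cen.min())/2)
    return np.array(out)
def fit(obs,x0,z=58):
    r=least_squares(lambda v:np.concatenate([(pred(Cm,*v,z)-np.array(uv)).ravel() for Cm,uv in obs]),x0);return np.round(r.x,3),np.round(np.abs(r.fun).max(),2)
# first = far (+x) end
J=dict(jar=[(C,[g(375,180),g(376,300)]),(T,[fa(278,95),fa(262,238)])],a=[(C,[g(584,117),g(560,243)]),(T,[f7(212,85),f7(158,348)])],b=[(C,[g(757,136),g(726,258)]),(T,[f7(594,182),f7(547,444)])])
for k,o in J.items():
    x0=dict(jar=[495,-45,-.1],a=[520,-223,-.2],b=[485,-375,-.2])[k]
    print(k,'wrist',fit(o[:1],x0),'top',fit(o[1:],x0),'both',fit(o,x0))
E
```

```text
jar wrist (array([ 4.91987e+02, -4.34990e+01, -1.23000e-01]), np.float64(2.38)) top (array([ 4.93085e+02, -4.39180e+01, -8.50000e-02]), np.float64(0.89)) both (array([ 4.9220e+02, -4.3591e+01, -1.1600e-01]), np.float64(2.34))
a wrist (array([ 5.20427e+02, -2.18961e+02, -1.73000e-01]), np.float64(3.69)) top (array([ 5.21364e+02, -2.22808e+02, -1.98000e-01]), np.float64(1.09)) both (array([ 5.20471e+02, -2.19596e+02, -1.76000e-01]), np.float64(3.58))
b wrist (array([ 4.86048e+02, -3.67505e+02, -9.00000e-02]), np.float64(5.49)) top (array([ 4.86460e+02, -3.74744e+02, -1.92000e-01]), np.float64(1.38)) both (array([ 4.85707e+02, -3.68762e+02, -1.02000e-01]), np.float64(5.59))
```

```bash
python3 - <<'E'
from h import *
print(ctrl.grip_point_offset)
goto([492.3,-43.6,37],Ro.from_euler('z',-.118).as_matrix()@FL)
E
```

```text
18.700000000000003
d [ -1.2  -8.4 279.2] rv [ 0.006  0.008 -0.008] | q [-0.6   0.45  0.95  1.82 -0.4   1.09 -1.2 ] F [-0.4  0.1 -1. ]
```

Careful with the scale: shifts go in shares of 50 mm and turns go in units of 0.25 rad. That gives: -2 mm is -0.04, -1 mm is -0.02, -0.008 rad is -0.032.

{"fn": "pendant", "kwargs": {
  "steps": [
    [[0,0,0,0.024,0.032,-0.032,85],[-0.02,-0.04,0.6,0,0,0,85],[-0.02,-0.04,0.6,0,0,0,85],[-0.02,-0.04,0.6,0,0,0,85],[-0.02,0,0.6,0,0,0,85],[0,0,0.6,0,0,0,85],[0,0,0.5,0,0,0,85],[0,0,0.5,0,0,0,85],[0,0,0.5,0,0,0,85],[0,0,0,0,0,0,85]]
  ]
}}

```text
clock: 13.95
eef_pos: [491.7, -42.1, 89.1]
tool_rot: [-3.141, 0.004, -0.11]
force: [-0.5, 0.0, 0.7]
width: 84.9
gripper_force: 0.0
```

```bash
python3 -c "
from h import *
goto([492.3,-43.6,37],Ro.from_euler('z',-.118).as_matrix()@FL)"
```

```text
d [ 0.9  1.5 52.1] rv [-0.     0.004  0.008] | q [-0.37  0.73  0.61  2.08 -0.78  0.58 -0.88] F [-0.5  0.   0.7]
```

Scaled: 18 mm is 0.36, 10 mm is 0.2, 0.008 rad is 0.032.

{"fn": "pendant", "kwargs": {
  "steps": [
    [[0.01,0.02,0.36,0,0.016,0.032,85],[0,0.01,0.36,0,0,0,85],[0,0,0.2,0,0,0,85],[0,0,0.12,0,0,0,85],[0,0,0,0,0,0,70],[0,0,0,0,0,0,55],[0,0,0,0,0,0,45],[0,0,0,0,0,0,36],[0,0,0,0,0,0,34],[0,0,0,0,0,0,34],[0,0,0,0,0,0,34]]
  ]
}}

```text
clock: 15.05
eef_pos: [494.9, -44.0, 40.6]
tool_rot: [-3.14, -0.008, -0.121]
force: [0.1, 0.7, 4.9]
width: 38.6
gripper_force: 59.4
```

```bash
python3 -c "
from h import *
goto([492.3,-43.6,37],Ro.from_euler('z',-.118).as_matrix()@FL)"
```

```text
d [-2.7 -0.1  3.6] rv [-0.001 -0.008 -0.003] | q [-0.29  0.8   0.5   2.1  -0.89  0.46 -0.79] F [0.1 0.7 4.9]
```

{"fn": "pendant", "kwargs": {
  "steps": [
    [[0,0,-0.16,0,0,0,34],[0,0,-0.4,0,0,0,34],[0,0,-0.6,0,0,0,34],[0,0,-0.6,0,0,0,34],[0,0,-0.6,0,0,0,34],[0,0,-0.44,0,0,0,34],[0,0,0,0,0,0,34]]
  ]
}}

```text
clock: 15.75
eef_pos: [495.1, -45.1, 182.7]
tool_rot: [-3.141, -0.012, -0.122]
force: [-0.4, -0.8, -1.1]
width: 38.0
gripper_force: 60.4
```

```bash
python3 -c "
from h import *
goto([506.4,-299.3,180],Ro.from_euler('z',-.21).as_matrix()@FL)"
```

```text
d [ 42.  251.    3.2] rv [-0.001 -0.012  0.088] | q [-0.49  0.6   0.79  2.01 -0.62  0.77 -1.01] F [-0.4 -0.8 -1.1]
```

{"fn": "pendant", "kwargs": {
  "steps": [
    [[0.04,0.26,0,0,-0.048,0.176,34],[0.06,0.5,0,0,0,0.176,34],[0.08,0.56,0,0,0,0,34],[0.06,0.56,0,0,0,0,34],[0.04,0.56,0,0,0,0,34],[0.04,0.56,0,0,0,0,34],[0.04,0.56,0,0,0,0,34],[0.04,0.56,0,0,0,0,34],[0,0.5,0,0,0,0,34],[0,0.26,0,0,0,0,34],[0,0,0,0,0,0,34]]
  ]
}}

```text
clock: 16.85
eef_pos: [462.9, -289.8, 179.0]
tool_rot: [3.14, 0.007, -0.215]
force: [1.1, 0.2, -0.7]
width: 38.4
gripper_force: 60.4
```

```bash
python3 - <<'E'
from h import *
goto([506.4,-299.3,180],Ro.from_euler('z',-.21).as_matrix()@FL)
p,R,s=pose();w=ctrl.get_image('wrist');C=cam('wrist',s);cv2.imwrite('pics/w3.png',w)
hsv=cv2.cvtColor(w,cv2.COLOR_BGR2HSV);m=cv2.inRange(hsv,(45,110,25),(85,255,255))
n,l,st,c=cv2.connectedComponentsWithStats(m)
for i in range(1,n):
    if st[i,4]>60: print(st[i],np.round(c[i],1),onz(C,c[i],62))
d=np.array([np.cos(.21),-np.sin(.21),0])
for q in ([521.4,-222.8,62],[486.5,-374.7,62]): print('pred cap',np.array(q)+44*d,proj(C,np.array(q)+44*d))
E
```

```text
d [44.5  0.  -1.3] rv [ 0.001  0.007 -0.005] | q [ 0.03  0.67  0.76  1.87 -0.6   0.85 -0.69] F [ 1.1  0.2 -0.7]
[ 135   81   50   28 1269] [158.5  94.8] [ 559.7711881  -228.94356589   62.        ]
[ 322   84   50   28 1264] [347.2  97.4] [ 524.86274478 -379.62918362   62.        ]
[217 332  11  22 112] [220.8 345.2] [ 293.40686663 -212.6798713    62.        ]
[282 335  12  19 100] [289.2 346.4] [ 275.45263559 -286.70071596   62.        ]
pred cap [ 564.43336025 -231.97223559   62.        ] [160.26276066  88.04422047]
pred cap [ 529.53336025 -383.87223559   62.        ] [351.7592974   90.38325768]
```

Scaled: 2 mm is 0.04, -1 mm is -0.02, 0.007 rad is 0.028.

{"fn": "pendant", "kwargs": {
  "steps": [
    [[0.2,0,0,0,0.028,-0.02,34],[0.32,-0.01,0,0,0,0.024,34],[0.28,-0.02,0.3,0,0,0,34],[0.04,0,0.5,0,0,0,34],[0,0,0.5,0,0,0,34],[0,0,0,0,0,0,34],[0,0,0,0,0,0,34]]
  ]
}}

```text
clock: 17.6
eef_pos: [506.7, -293.6, 114.7]
tool_rot: [-3.141, -0.001, -0.209]
force: [0.1, 0.3, -1.7]
width: 38.4
gripper_force: 60.5
```

```bash
python3 - <<'E'
from h import *
goto([504.5,-297.6,41],Ro.from_euler('z',-.22).as_matrix()@FL)
E
```

```text
d [-1.4  4.4 73.7] rv [-0.    -0.001  0.011] | q [ 0.07  0.79  0.68  1.82 -0.69  0.78 -0.66] F [ 0.1  0.3 -1.7]
```

{"fn": "pendant", "kwargs": {
  "steps": [
    [[-0.02,0.05,0.08,0,0,0.044,34],[-0.01,0.04,0.24,0,0,0,34],[0,0,0.28,0,0,0,34],[0,0,0.28,0,0,0,34],[0,0,0.2,0,0,0,34],[0,0,0.16,0,0,0,34],[0,0,0.08,0,0,0,34],[0,0,0,0,0,0,34],[0,0,0,0,0,0,34]]
  ]
}}

```text
clock: 18.5
eef_pos: [503.8, -299.1, 48.9]
tool_rot: [3.141, -0.002, -0.222]
force: [0.3, -0.6, -0.5]
width: 38.6
gripper_force: 60.5
```

```bash
python3 - <<'E'
from h import *
goto([504.5,-297.6,41],Ro.from_euler('z',-.22).as_matrix()@FL);print(pose()[2]['torque'])
E
```

```text
d [ 0.3 -1.6  7.9] rv [ 0.001 -0.002 -0.002] | q [ 0.13  0.88  0.59  1.85 -0.78  0.66 -0.59] F [ 0.3 -0.6 -0.5]
[-0.04406897  0.04113013 -0.00523358]
```

Scaled: 2 mm is 0.04, 3 mm is 0.06.

{"fn": "pendant", "kwargs": {
  "steps": [
    [[0,-0.01,0.06,0,0,0,34],[0,0,0.04,0,0,0,34],[0,0,0.02,0,0,0,34],[0,0,0,0,0,0,34]]
  ]
}}

```text
clock: 18.9
eef_pos: [503.8, -298.2, 42.6]
tool_rot: [3.141, -0.001, -0.222]
force: [0.2, 0.4, 0.0]
width: 38.3
gripper_force: 60.5
```

{"fn": "pendant", "kwargs": {
  "steps": [
    [[0,0,0.02,0,0,0,34],[0,0,0.014,0,0,0,34],[0,0,0,0,0,0,34]]
  ]
}}

```text
clock: 19.2
eef_pos: [504.1, -297.9, 41.6]
tool_rot: [-3.141, -0.002, -0.221]
force: [-0.1, 2.5, 5.4]
width: 38.6
gripper_force: 61.4
```

{"fn": "pendant", "kwargs": {
  "steps": [
    [[0,-0.03,0.006,0,0,0,34],[0,-0.01,0.008,0,0,0,34],[0,0,0,0,0,0,34]]
  ]
}}

```text
clock: 19.5
eef_pos: [504.4, -296.7, 40.6]
tool_rot: [3.141, -0.002, -0.222]
force: [-0.8, 1.0, 3.6]
width: 38.4
gripper_force: 61.0
```

Scaled: -25 mm is -0.5, -20 mm is -0.4.

{"fn": "pendant", "kwargs": {
  "steps": [
    [[0,0,0,0,0,0,41],[0,0,0,0,0,0,45],[0,0,0,0,0,0,56],[0,0,0,0,0,0,56],[0,0,0,0,0,0,56],[0,0,-0.16,0,0,0,56],[0,0,-0.4,0,0,0,56],[0,0,-0.5,0,0,0,56],[0,0,-0.5,0,0,0,56],[0,0,-0.5,0,0,0,56],[0,0,-0.5,0,0,0,56],[0,0,-0.5,0,0,0,56]]
  ]
}}

```text
clock: 20.7
eef_pos: [503.8, -296.3, 194.9]
tool_rot: [3.141, -0.002, -0.222]
force: [0.0, -0.6, 0.3]
width: 55.7
gripper_force: 0.0
```

{"fn": "pendant", "kwargs": {
  "steps": [
    [[-0.6,0,-0.4,0,0,0,85],[-0.8,0,-0.4,0,0,0,85],[-0.8,0,-0.4,0,0,0,85],[-0.6,0,-0.4,0,0,0,85],[0,0,0,0,0,0,85],[0,0,0,0,0,0,85]]
  ]
}}

```text
clock: 21.3
eef_pos: [367.8, -265.4, 274.0]
tool_rot: [-3.141, -0.004, -0.222]
force: [0.5, 0.3, -0.3]
width: 85.2
gripper_force: 0.0
```

```bash
python3 - <<'E'
from h import *
p,R,s=pose();T=cam('top')
for n in ('wrist','top'):
  w=ctrl.get_image(n);C=cam(n,s);cv2.imwrite(f'pics/{n}4.png',w)
  m=cv2.inRange(cv2.cvtColor(w,cv2.COLOR_BGR2HSV),(45,110,25),(85,255,255))
  k,l,st,c=cv2.connectedComponentsWithStats(m)
  for i in range(1,k):
    if st[i,4]>25: print(n,st[i],np.round(c[i],1),np.round(onz(C,c[i],62),1))
E
```

```text
wrist [162   0  38   8 164] [182.    1.9] [ 553.6 -228.9   62. ]
wrist [313   0  38  10 194] [330.6   2.4] [ 519.7 -377.5   62. ]
wrist [238  73  35  20 648] [255.5  82.1] [ 462.  -285.5   62. ]
```

{"fn": "pendant", "kwargs": {
  "steps": [
    [[-0.4,-0.8,0,0,0,0,85],[-0.2,-0.9,0,0,0,0,85],[0,-0.9,0,0,0,0,85],[0,-0.8,0,0,0,0,85],[0,0,0,0,0,0,85]]
  ]
}}

```text
clock: 21.9
eef_pos: [377.1, -87.2, 272.0]
tool_rot: [-3.141, 0.001, -0.21]
force: [-0.5, -1.1, 0.2]
width: 85.1
gripper_force: 0.0
```

```bash
python3 - <<'E'
from h import *
p,R,s=pose()
w=ctrl.get_image('top');C=cam('top');cv2.imwrite('pics/top5.png',w)
m=cv2.inRange(cv2.cvtColor(w,cv2.COLOR_BGR2HSV),(50,70,15),(90,255,255))
k,l,st,c=cv2.connectedComponentsWithStats(m)
for i in range(1,k):
    if st[i,4]>12: print(st[i],np.round(c[i],1),np.round(onz(C,c[i],65),1))
print(s['force'],s['qd'].round(2),s['clock'])
E
```

```text
[315 183  10   7  49] [319.7 186. ] [ 562.1 -232.3   65. ]
[370 197  10   6  47] [374.4 199.5] [ 527.6 -383.1   65. ]
[335 219  12   7  62] [340.5 221.9] [ 463. -289.   65.]
[-0.54659193 -1.08294857  0.22216673] [ 0.09 -0.01  0.06 -0.01  0.04 -0.02  0.07] 21.9
```

{"fn": "pendant", "kwargs": {
  "steps": [
    [[0,0,0,0,0,0,85],[0,0,0,0,0,0,85]]
  ]
}}

```text
clock: 22.15
eef_pos: [375.5, -94.3, 272.9]
tool_rot: [3.14, -0.001, -0.224]
force: [-0.2, 0.3, 0.5]
width: 84.8
gripper_force: 0.0
```

```bash
python3 -c "
from cell import ctrl
print(ctrl.finish_job())"
```

```text
the job is handed in; nothing more can be done
None
```

The green-capped jar was dispensed, the carousel rocked back to rest, and the jar laid in the rack's middle place (about 5 mm off along its length, sideways on centre); the job was handed in at 22 s of the allowed 54, with no verdict returned.

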